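# Run down the wing nut of the idli stand

## Robot

A 6-joint arm with a two-finger parallel gripper is mounted at the origin on the work surface. World frame = base frame: x ahead of the robot, y to its left, z up, the work surface at z = 0. Lengths are in m, angles in rad, forces in N, time in s.
With the tool pointing down it reaches from about 0.25 to 0.725 m from the base axis. Payload 9.7 kg.
Tool frame: the origin (TCP) lies at the very end of the fingers, on their centre line; the grasp point (between the pads) lies 19 mm behind it; z points along the fingers, y is the line along which they close (so a half turn about z gives the same grasp; the last joint's range is limited). The gripper opens to 85 mm and grips with 20 to 120 N. Pads are 22 mm wide; open, the fingers measure 114 mm over their backs; the gripper's body (76 mm by 85 mm) begins 54 mm behind the grasp point. The pads swing forward as they close: fully open they stand 13 mm farther back than shut.
Start: joints at [1.213, 0.087, 0.176, 1.66, 0, 1.571], TCP at [0.193, 0.515, 0.231] pointing down, gripper open.
Joint ranges: [-3.13, 3.13], [-0.85, 1.81], [-1.15, 1.24], [-2.2, 2.28], [-1.44, 1.52], [-3.14, 3.14]. Speed limits (rad/s): [2.22, 2.22, 2.57, 3.14, 3.14, 3.14].

## Interface

Orientations are given as a unit quaternion [w, x, y, z].
In Python, from plant import arm gives the robot as it stands. Calls block until the motion is done:
- arm.move_to(position, orientation): joint-space move of the TCP to a pose.
- arm.move_linear(position, rot=None, vel=0.15, stop_force=None): straight line of the TCP; rot=None keeps the orientation; vel is the mean speed in m/s. With stop_force (N) it stops when the force on the tool has changed by that much, and returns True; else False.
- arm.set_joints(angles): joint-space move.
- arm.set_gripper(opening, f_grip=None): finger opening in m; f_grip is the grip in N (None keeps the last); returns when the fingers have stopped.
- arm.hold(seconds).
- arm.solve_ik(position, orientation): joint angles nearest the present ones, or None.
- arm.get_obs(): the state.
- arm.get_image(name): name is "scene" or "side" or "wrist"; returns a dict with "pixels" (400x640x3 uint8, red, green, blue), "fx", "fy", "cx", "cy" (pixels), "k1" (the pictures are not rectified: a ray, as slopes to the right and down, at radius r is drawn at 1 + k1 r^2 times it, then the intrinsics apply), "rvec" (rotation vector, rad) and "tvec" (3), from world to camera coordinates, as OpenCV has them; the wrist camera has in their place "hand_eye" (4x4, takes a point from camera to tool coordinates, whose origin is the TCP and whose axes are the flange's). Camera axes: x right, y down, z forward; pixel columns grow to the right and rows downward; lengths in m; the calibration is good to about 2 mm. A picture is of the moment at which its call begins: read the wrist's pose just before it. There is no depth.
A pose or a line that the arm cannot do raises arm.Unreachable and nothing moves.
- arm.hand_in(): hands the job in; it is judged then, once.
The state is a dict: "time_s": time; "qpos": joint angles; "qvel": joint speeds; "tau": joint torques, N m; "ee_pos": TCP position; "orientation": TCP orientation; "force": force on the tool from outside, world axes, zero at the start; "torque": the same for the moment, N m; "gripper_width": finger opening in m; "gripper_force": force on a finger pad.
Only numpy, scipy, OpenCV 4.12 (cv2) and the standard library are available. Lean on these libraries where they do the work, as an engineer would, in place of code of your own. Each camera call takes 0.05 s, during which the arm holds its last target. There are 200 camera calls.

## Task

The plates of the idli stand are loose because the wing nut on top of its centre rod has worked up the thread. Without gripping it, push the nut's wings round clockwise (seen from above) with a fingertip, stroke after stroke, until the nut is fully down and stops. Leave the stand standing where it is, pick nothing up, and do not disturb the other things on the counter.

Things in the scene. Friction and masses are not known exactly. Their poses are not given: they have to be found in the camera images.
- stand: Loose stainless steel idli stand, 1.2 kg, 196 mm across: base disc 184 mm across, three plates of four open round cups on an 8 mm centre rod. Origin on the rod's axis, on the counter; z up. The top plate lies 102 mm above the counter, its cups are 16 mm deep, the rod's end is 140 mm above the counter. A hard sideways push at the top (about 8 N) slides or tips the stand.
- nut_mid (a point): On the rod's axis, half-way up the steel wing nut's wings; z up, x along the wings. Two upright round-eared wings reach 28 mm from the axis, 20 mm high (10 above to 10 below this point), 5 mm thick. Hub 21 mm across, its underside 14 mm below, on a washer 24 mm across, 2 mm thick. It sinks 4 mm a turn; fully down, this point is 124 mm above the counter. About 1 N on a wing turns it; it stays where left.
- wingnut (a joint): Angle of the wing nut about the rod, in rad, growing clockwise seen from above: from 0 (loosest) to 9.42 (fully down, a firm stop). One turn is 6.28. At 0 the wings lie along the stand's x axis.
- tiffin0: Bottom one of three empty steel tiffin tiers standing one on another, each 132 mm across (152 over the ears) and 52 mm high; origin at the centre of its underside. To be left alone.
- tiffin2: Top one of the three tiffin tiers, open at the top, its rim 156 mm above the counter; origin at the centre of its underside.
- chakla: Round wooden rolling board 230 mm across, 36 mm high, on three feet; origin at the centre of its underside. To be left alone.
- dustpan: Small aluminium dustpan 180 mm wide, 270 mm long with its handle (along x), with an orange plastic spring clip pinching its back wall, 90 mm high at the clip; origin on the counter, 48 mm in front of its back wall. To be left alone.
- screwdriver: Crosshead screwdriver with black handle lying on the counter along its x axis. To be left alone.
- hexkey: Chrome hex key, 90 by 28 mm, 6 mm thick, lying on the counter; origin on its long arm's middle. To be left alone.
- tumbler: Steel tumbler 68 mm across, 100 mm high; origin at the centre of its underside. To be left alone.
- spoon: Steel serving spoon lying on the counter along its x axis. To be left alone.

How it is judged:
At the end, for the whole second after the job is handed in: The wing nut is turned fully down (within 0.17 rad, 10 degrees, of its stop) and still, and the idli stand stands upright and at rest within 40 mm of where it was (value of joint wingnut above 9.25 rad and velocity of joint wingnut below 0.1 rad/s and angle between stand's own z axis and vertical below 0.05 rad and distance of stand from where it was at the start of the episode below 0.04 m and linear speed of stand below 0.02 m/s); the robot touches nothing.
It fails at once if the wing nut is pinched between the fingers (both faces of one wing, both sides of its hub, or the outer edges of both wings pressed at once) ((contact force between the fingers and wingnut_c3 above 1 N and contact force between the fingers and wingnut_c4 above 1 N) or (contact force between the fingers and wingnut_c6 above 1 N and contact force between the fingers and wingnut_c7 above 1 N) or (contact force between the fingers and wingnut_c2 above 1 N and contact force between the fingers and wingnut_c5 above 1 N) or (contact force between the fingers and wingnut_c0 above 1 N and contact force between the fingers and wingnut_c1 above 1 N)).
It fails at once if the idli stand is lifted (more than 8 mm) (height (world z) of stand above 0.008 m).
It fails at once if the idli stand is tipped (more than 0.2 rad) or pushed more than 40 mm away (angle between stand's own z axis and vertical above 0.2 rad or distance of stand from where it was at the start of the episode above 0.04 m).
It fails at once if another thing on the counter is moved by more than 25 mm (distance of any of tiffin0, tiffin2, chakla, dustpan, screwdriver, hexkey, tumbler, spoon from where it was at the start of the episode above 0.025 m).
It also fails if it takes over 69 s, if anything falls off the work surface, if the arm or the gripper's body presses on something with over 40 N, if the wrist force passes 120 N, or if a joint passes its speed limit or range.

## Working session

There is one attempt and no reset: what is moved stays moved. The work goes in short steps, each a Python script; the robot and the scene stay as the last script left them, time stands still between calls to the robot, and variables do not carry over. Pictures are saved under pics/ and viewed, at most 10 in all, crops included, and the job is handed in when it is done.

```bash
mkdir -p pics; ls; python3 - <<'E'
from plant import arm
import cv2,numpy as np
for n in ("scene","side","wrist"):
    o=arm.get_obs(); im=arm.get_image(n); cv2.imwrite(f"pics/{n}0.png",im["pixels"][:,:,::-1])
    print(n,{k:np.round(v,4).tolist() for k,v in im.items() if k!="pixels"})
print(o["time_s"],o["ee_pos"],o["orientation"])
E
```

```text
pics
scene {'fx': 422.0768, 'fy': 422.0768, 'cx': 317.6435, 'cy': 194.8469, 'k1': -0.0534, 'rvec': [2.0105, 1.4048, -0.5865], 'tvec': [-0.1472, -0.286, 1.4256]}
side {'fx': 400.3698, 'fy': 400.3698, 'cx': 309.5043, 'cy': 198.0332, 'k1': -0.0476, 'rvec': [2.2272, -0.947, 0.3523], 'tvec': [-0.4015, 0.3413, 0.6736]}
wrist {'fx': 352.2553, 'fy': 352.2553, 'cx': 321.9922, 'cy': 199.7384, 'k1': -0.035, 'hand_eye': [[-0.0006, -0.9471, -0.3211, 0.0828], [1.0, -0.0002, -0.0014, 0.0008], [0.0013, -0.3211, 0.9471, -0.142], [0.0, 0.0, 0.0, 1.0]]}
0.1 [0.19257408 0.51498407 0.23066356] [-8.82208433e-05  1.77975284e-01  9.84034794e-01 -5.60150369e-04]
```

View pics/scene0.png

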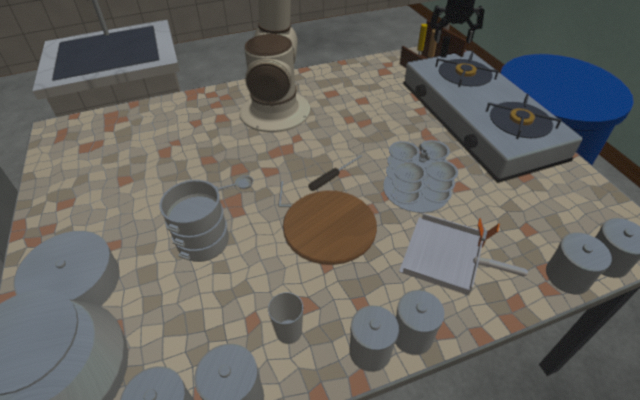

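View pics/side0.png

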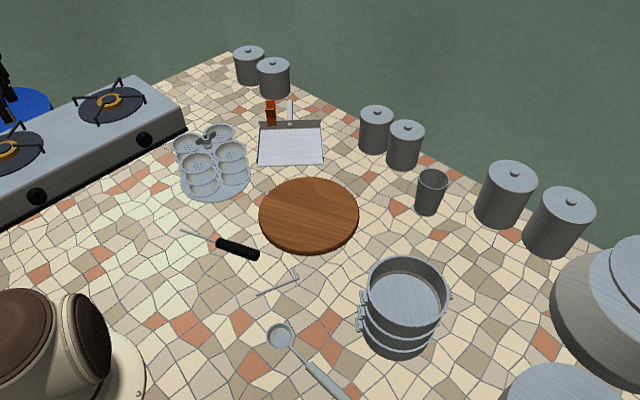

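The scene picture shows the stand's nut at about (423,155), and the side picture shows it at about (208,141). The tiffin, chakla and dustpan are well clear of it. I'll triangulate the nut and go look from above.

```bash
cat > h.py <<'E'
from plant import arm
import cv2, numpy as np
from scipy.spatial.transform import Rotation as R
def q2R(q): return R.from_quat(np.roll(q,-1))
def down(yaw):  # tool z down, tool x at world angle yaw
    c,s=np.cos(yaw),np.sin(yaw)
    return np.roll(R.from_matrix([[c,s,0],[s,-c,0],[0,0,-1]]).as_quat(),1)
def shot(n,f=None):
    o=arm.get_obs(); im=arm.get_image(n)
    if n=="wrist":
        H=np.array(im["hand_eye"]); Rt=q2R(o["orientation"]).as_matrix()
        im["Rwc"]=Rt@H[:3,:3]; im["c"]=Rt@H[:3,3]+o["ee_pos"]
    else:
        M=cv2.Rodrigues(np.array(im["rvec"]))[0]; im["Rwc"]=M.T; im["c"]=-M.T@np.array(im["tvec"])
    if f: cv2.imwrite(f"pics/{f}.png",im["pixels"][:,:,::-1])
    return im
def ray(im,p):
    K=np.array([[im["fx"],0,im["cx"]],[0,im["fy"],im["cy"]],[0,0,1.]])
    u=cv2.undistortPoints(np.array([[p]],float),K,np.array([im["k1"],0,0,0.]))[0,0]
    d=im["Rwc"]@np.array([*u,1]); return im["c"],d/np.linalg.norm(d)
def onplane(im,p,z):
    c,d=ray(im,p); return c+d*(z-c[2])/d[2]
def cross(a,p,b,q):
    c1,d1=ray(a,p); c2,d2=ray(b,q)
    t=np.linalg.lstsq(np.c_[d1,-d2],c2-c1,rcond=None)[0]
    x,y=c1+t[0]*d1,c2+t[1]*d2; return (x+y)/2,np.linalg.norm(x-y)
E
python3 - <<'E'
from h import *
a=shot("scene");b=shot("side")
print(cross(a,(423,155),b,(208,141)))
for n,i in(("sc",a),("si",b)):
    c=(423,160) if n=="sc" else (210,155)
    cv2.imwrite(f"pics/{n}z.png",cv2.resize(i["pixels"][c[1]-50:c[1]+50,c[0]-60:c[0]+60,::-1],None,fx=3,fy=3,interpolation=2))
for y in(0,np.pi/4,np.pi/2,2.1,np.pi,-np.pi/2):
    print(y,arm.solve_ik([.35,.25,.25],down(y)))
print(q2R(arm.get_obs()["orientation"]).as_matrix().round(2))
cv2.imwrite("pics/pair.png",np.hstack([cv2.imread("pics/scz.png"),cv2.imread("pics/siz.png")]))
E
```

```text
(array([0.49881301, 0.26312386, 0.11918355]), np.float64(0.0017320148810378844))
0 [ 0.62024949 -0.18888728 -0.05177574  1.70790786  0.         -2.52134317]
0.7853981633974483 [ 0.62024949 -0.18888728 -0.05177574  1.70790786  0.          2.97644398]
1.5707963267948966 [ 0.62024949 -0.18888728 -0.05177574  1.70790786  0.          2.19104581]
2.1 [ 0.62024949 -0.18888728 -0.05177574  1.70790786  0.          1.66184214]
3.141592653589793 [ 0.62024949 -0.18888728 -0.05177574  1.70790786  0.          0.62024949]
-1.5707963267948966 [ 0.62024949 -0.18888728 -0.05177574  1.70790786  0.         -0.95054684]
[[-0.94  0.35 -0.  ]
 [ 0.35  0.94 -0.  ]
 [-0.   -0.   -1.  ]]
```

View pics/pair.png

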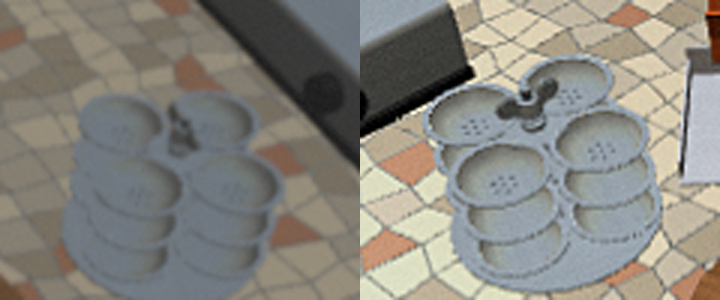

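The crops show the nut sitting between the four cups, with its wings about 2-4 cm across. Triangulation gives (0.499, 0.263, 0.12), with 1.7 mm between the rays. That fits the nut's height of 0.124-0.130. Next I'll look from above with the wrist camera.

```bash
python3 - <<'E'
from h import *
o=arm.get_obs()
arm.move_linear(o["ee_pos"]+[0,0,.06])
arm.move_to([.499,.263,.26],down(np.pi))
im=shot("wrist","w1"); o=arm.get_obs(); print(o["time_s"],o["ee_pos"],o["qpos"],o["force"])
K=np.array([[im["fx"],0,im["cx"]],[0,im["fy"],im["cy"]],[0,0,1.]])
M=im["Rwc"].T
p,_=cv2.projectPoints(np.array([[.499,.263,.128]]),cv2.Rodrigues(M)[0],-M@im["c"],K,np.array([im["k1"],0,0,0.]));print(p)
u,v=p[0,0].astype(int)
c=im["pixels"][max(v-110,0):v+110,u-140:u+140,::-1];print(max(v-110,0),u-140)
cv2.imwrite("pics/w1c.png",cv2.resize(c,None,fx=2.5,fy=2.5,interpolation=2))
E
```

```text
2.325 [0.49852143 0.26380697 0.25996334] [4.86640652e-01 1.34663804e-01 2.84158607e-01 1.72033545e+00
 1.51603547e-04 4.85701849e-01] [ 0.15612726  0.52916232 -0.5562507 ]
[[[320.66041648 188.3823112 ]]]
78 180
```

View pics/w1c.png

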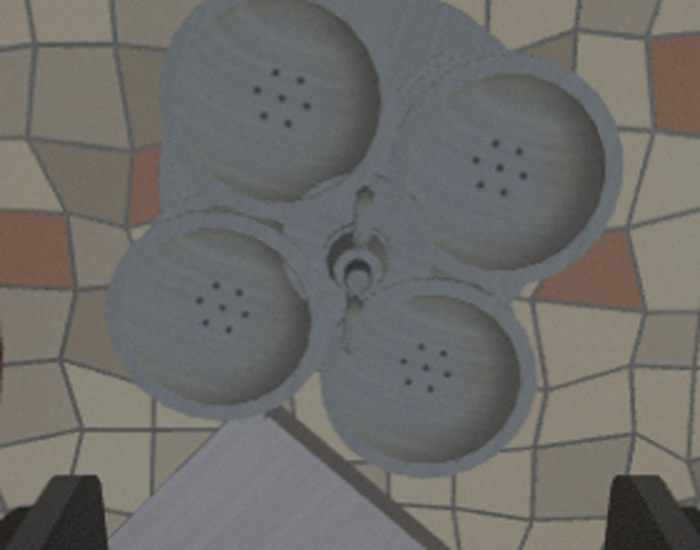

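The wrist view shows the rod end at full-image (323,188). The wings run nearly vertical in the image, with ear ends at about (326.4,152) and (319.6,219). The dustpan lies beside the stand at the lower left, and it is low enough to clear. I'll turn these into world points.

```bash
python3 - <<'E'
from h import *
im=shot("wrist")
f=lambda x,y:(180+x/2.5,78+y/2.5)
r=onplane(im,f(358,274),.14); a=onplane(im,f(366,187),.132); b=onplane(im,f(349,351),.132)
print(r,a,b,(a+b)/2,np.linalg.norm(a-b),np.degrees(np.arctan2(*(b-a)[[1,0]])))
for y in np.arange(0,6.3,.5):
    q=arm.solve_ik([r[0],r[1],.12],down(y)); print(round(y,1),np.round(q[5],2),end="; ")
E
```

```text
[0.49473481 0.26522299 0.14      ] [0.4689948  0.26768385 0.132     ] [0.52362729 0.26231651 0.132     ] [0.49631104 0.26500018 0.132     ] 0.054895505035673975 -5.610991933167908
0.0 -2.65; 0.5 3.13; 1.0 2.63; 1.5 2.13; 2.0 1.63; 2.5 1.13; 3.0 0.63; 3.5 0.13; 4.0 -0.37; 4.5 -0.87; 5.0 -1.37; 5.5 -1.87; 6.0 -2.37;
```

The wings measure 55 mm against 56 given, the centre is (0.495, 0.265) and the wing direction is −5.6°. With the gripper shut I'll place the fingers behind the far wing and orbit clockwise, watching the force.

```bash
cat >> h.py <<'E'
C=np.array([.4955,.265]); Z=.120
def pose(psi,rad=26,lag=17,z=Z):   # finger shut behind (ccw of) the wing lying at angle psi
    c,s=np.cos(psi),np.sin(psi); p=C+np.array([c*rad-s*lag,s*rad+c*lag])/1000
    return np.array([*p,z]),down(psi)
def go(psi,vel=.04,stop=4,**k):
    p,q=pose(psi,**k); return arm.move_linear(p,rot=q,vel=vel,stop_force=stop)
def rep(psi,hit=None):
    o=arm.get_obs(); f=o["force"]; t=np.array([np.sin(psi),-np.cos(psi)])
    rd=np.array([np.cos(psi),np.sin(psi)])
    print(f"psi {psi:.2f} t {o['time_s']:.1f} Ftan {f[:2]@t:.2f} Frad {f[:2]@rd:.2f} Fz {f[2]:.2f} q6 {o['qpos'][5]:.2f} tau {abs(o['torque']).max():.2f}",hit)
E
python3 - <<'E'
from h import *
arm.set_gripper(0,20)
psi=-.098
p,q=pose(psi,lag=24,z=.19); arm.move_to(p,q); rep(psi)
hit=arm.move_linear(pose(psi,lag=24)[0],vel=.08,stop_force=5); rep(psi,hit)
hit=go(psi,vel=.03); rep(psi,hit)
for i in range(3):
    if hit: break
    psi-=.3; hit=go(psi); rep(psi,hit)
shot("scene","s2"); shot("side","d2"); im=shot("wrist","w2")
a,b=cv2.imread("pics/s2.png")[105:215,363:483],cv2.imread("pics/d2.png")[90:200,150:270]
cv2.imwrite("pics/pair2.png",np.hstack([cv2.resize(i,None,fx=3,fy=3,interpolation=2) for i in(a,b)]))
E
```

```text
psi -0.10 t 5.7 Ftan -0.35 Frad 0.14 Fz 0.04 q6 -2.54 tau 0.05 None
psi -0.10 t 6.7 Ftan 0.13 Frad -0.13 Fz 0.63 q6 -2.54 tau 0.02 False
psi -0.10 t 7.1 Ftan 0.23 Frad 0.18 Fz -0.75 q6 -2.55 tau 0.04 False
psi -0.40 t 7.6 Ftan -0.61 Frad -0.25 Fz 0.25 q6 -2.27 tau 0.03 False
psi -0.70 t 8.0 Ftan 0.11 Frad 0.49 Fz -0.17 q6 -1.99 tau 0.06 False
psi -1.00 t 8.5 Ftan -0.76 Frad 0.52 Fz -0.47 q6 -1.70 tau 0.05 False
```

View pics/pair2.png

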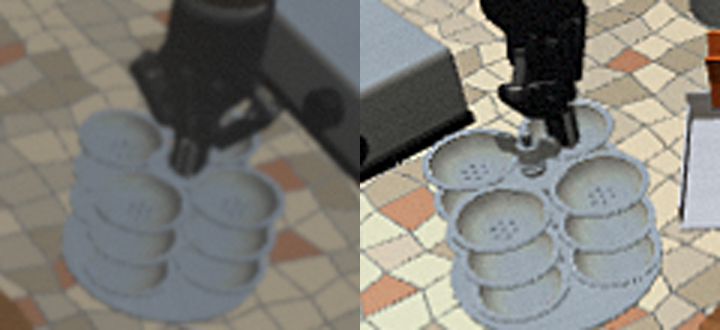

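The finger stands beside the nut at the right height. The forces are within noise, so the wrist picture will show whether the wing is turning.

View pics/w2.png

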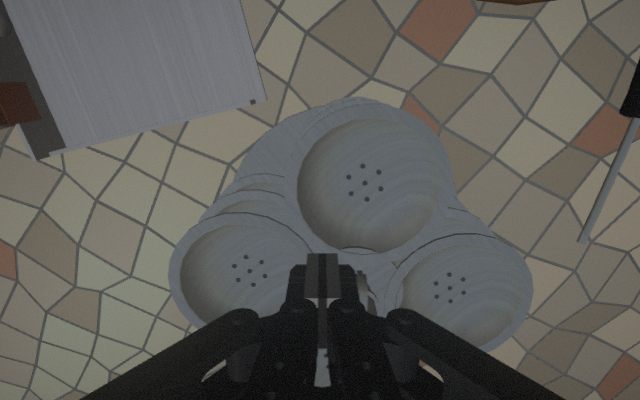

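The wing, at (362,278)-(375,310), lies right against the finger's clockwise side after 0.9 rad of orbit, so it is turning with very little force. I'll continue the stroke.

```bash
python3 - <<'E'
from h import *
psi=-1.0; hit=False
while arm.get_obs()["qpos"][5]<2.75 and not hit:
    psi-=.3; hit=go(psi,stop=5)
    f=arm.get_obs()["force"]; print(round(psi,2),round(np.sin(psi)*f[0]-np.cos(psi)*f[1],2),end="; ")
rep(psi,hit); shot("wrist","w3"); print(arm.get_obs()["ee_pos"]-pose(psi)[0])
E
```

```text
-1.3 0.8; -1.6 -0.01; -1.9 -0.4; -2.2 0.4; -2.5 0.53; -2.8 -0.06; -3.1 -0.17; -3.4 0.2; -3.7 0.08; -4.0 0.86; -4.3 -0.77; -4.6 0.63; -4.9 0.52; -5.2 0.32; -5.5 0.42; psi -5.50 t 15.4 Ftan 0.42 Frad 0.17 Fz 1.00 q6 2.88 tau 0.07 False
[-1.59158683e-04 -9.51533819e-05  6.05539227e-05]
```

No stop yet after about 5.4 rad. I'll back off, lift and look from above.

```bash
python3 - <<'E'
from h import *
psi=-5.5
p,q=pose(psi,lag=24); arm.move_linear(p,vel=.06)
arm.move_linear([*p[:2],.2],vel=.15)
arm.set_gripper(.085)
arm.move_to([.499,.263,.26],down(np.pi))
im=shot("wrist","w4"); print(arm.get_obs()["time_s"])
cv2.imwrite("pics/w4c.png",cv2.resize(im["pixels"][78:298,180:460,::-1],None,fx=2.5,fy=2.5,interpolation=2))
E
```

```text
19.2667
```

View pics/w4c.png

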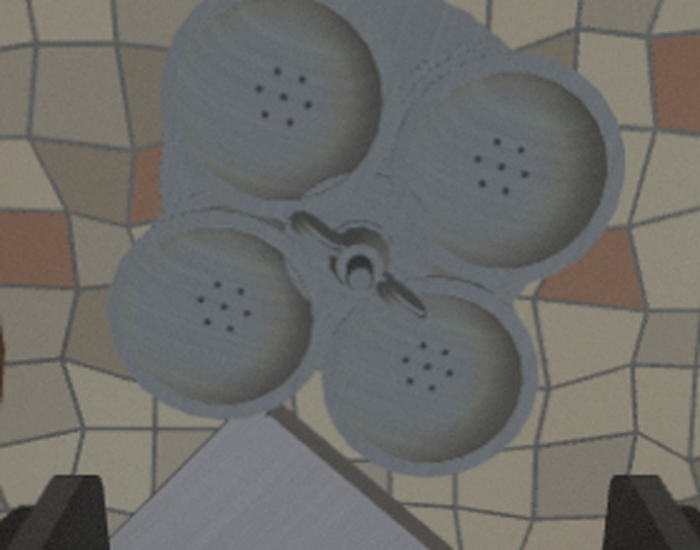

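The stand has not moved. The wings now run from (293,213) to (427,315) in the crop, about 53° in the world, so the nut has turned about 5.3 rad. For the next stroke I'll start behind the 53° wing with the tool rotated a quarter turn, for more range on joint 6.

```bash
cat >> h.py <<'E'
def pose2(psi,rad=28,lag=13.5,z=Z):
    return pose(psi,rad,lag,z)[0],down(psi-np.pi/2)
def go2(psi,vel=.04,stop=4,**k):
    p,q=pose2(psi,**k); return arm.move_linear(p,rot=q,vel=vel,stop_force=stop)
E
python3 - <<'E'
from h import *
arm.set_gripper(0,20)
psi=.92
p,q=pose2(psi,lag=22,z=.19); arm.move_to(p,q)
hit=arm.move_linear(pose2(psi,lag=22)[0],vel=.08,stop_force=5); rep(psi,hit)
if not hit: hit=go2(psi,vel=.03)
while arm.get_obs()["qpos"][5]<2.8 and not hit:
    d=.3 if psi>-2 else .12
    psi-=d; hit=go2(psi,vel=.04 if d>.2 else .025)
    f=arm.get_obs()["force"]; print(round(psi,2),round(np.sin(psi)*f[0]-np.cos(psi)*f[1],2),end="; ")
rep(psi,hit); o=arm.get_obs(); d=(o["ee_pos"]-pose2(psi)[0])*1000; print(d)
v=o["ee_pos"][:2]-C; print("finger psi",np.arctan2(v[1],v[0])-np.arctan2(13.5,28),"tool yaw",o["qpos"][5])
E
```

```text
psi 0.92 t 23.1 Ftan -0.29 Frad -0.12 Fz 0.88 q6 -1.95 tau 0.03 False
0.62 0.16; 0.32 0.22; 0.02 -0.28; -0.28 -0.22; -0.58 -1.07; -0.88 -0.29; -1.18 -0.54; -1.48 -1.12; -1.78 -0.85; -2.08 -1.28; psi -2.08 t 27.8 Ftan -1.28 Frad -0.89 Fz 1.38 q6 0.71 tau 0.31 True
[ 7.67036962  0.48278359 -0.24273116]
finger psi -1.832154338504484 tool yaw 0.7137443451009575
```

The force stop came at a wing angle of about −105°, equivalent to 75°. That matches the stand's cup-row axis at about 72°, where the wings must lie at the stop, so the nut appears to be fully down. I'll press gently once more to confirm, then back off and look.

```bash
python3 - <<'E'
from h import *
o=arm.get_obs(); psi=-1.832
hit=go2(psi-.2,vel=.02,stop=4); rep(psi,hit)
e=arm.get_obs()["ee_pos"]; v=e[:2]-C; psi=np.arctan2(v[1],v[0])-np.arctan2(13.5,28); print("psi",psi,(e-o["ee_pos"])*1000)
t=np.array([-np.sin(psi),np.cos(psi),0])
arm.move_linear(e+.009*t,vel=.05); e=arm.get_obs()["ee_pos"]
arm.move_linear([*e[:2],.2],vel=.15)
arm.set_gripper(.085)
arm.move_to([.499,.263,.26],down(np.pi))
im=shot("wrist","w5"); print(arm.get_obs()["time_s"])
cv2.imwrite("pics/w5c.png",cv2.resize(im["pixels"][78:298,180:460,::-1],None,fx=2.5,fy=2.5,interpolation=2))
E
```

```text
psi -1.83 t 28.0 Ftan -2.33 Frad -0.70 Fz 0.81 q6 0.76 tau 0.32 True
psi -1.858738777230514 [-0.78672735 -0.31120978 -0.22318982]
30.2667
```

View pics/w5c.png

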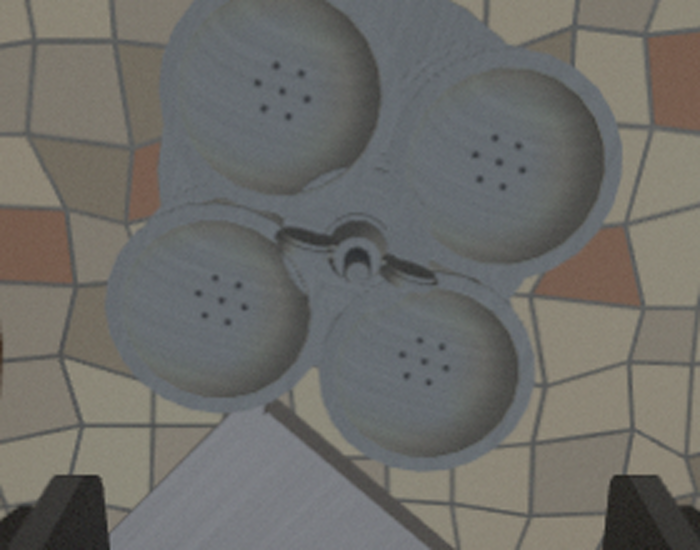

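The wings now run from (279,231) to (438,276), about 74°. The cup rows lie at about 73°, so the wings are along the stand's x axis and against the firm stop. The stand is upright and shifted by only 1-2 mm, and the arm is clear.

```bash
python3 -c "
from plant import arm
arm.hold(.3); print(arm.hand_in())"
```

```text
the job is handed in; nothing more can be done
None
```

I pushed the wing nut clockwise in two strokes, without gripping it, until it met its firm stop with the wings along the stand's x axis. The stand is upright and shifted about 1–2 mm, I saw nothing else disturbed, and I handed the job in at about 31 s; no verdict was returned.

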